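# Tip the soldered blanks into the square box

## Robot

A 6-joint arm with a two-finger parallel gripper is mounted at the origin on a cart in front of the work surface, level with it; the furniture and walls round the work are solid. World frame = base frame: x ahead of the robot, y to its left, z up, the work surface at z = 0. Lengths are in m, angles in rad, forces in N, time in s.
With the tool pointing down it reaches from about 0.25 to 0.725 m from the base axis. Payload 4 kg.
Tool frame: the origin (TCP) lies midway between the tips of the shut fingers; the grasp point (between the pads) lies 19 mm behind it (r.hold_point_z is the distance from the TCP to the grasp point, in m); z points along the fingers, y is the line along which they close (so a half turn about z gives the same grasp; the last joint's range is limited). The gripper opens to 85 mm and grips with 20 to 120 N. Pads are 22 mm wide; open, the fingers measure 114 mm over their backs; the gripper's body (76 mm by 85 mm) begins 54 mm behind the grasp point. The pads swing forward as they close: fully open they stand 13 mm farther back than shut.
Start: joints at [1.153, 0.241, 0.005, 1.335, 0, 1.571], TCP at [0.203, 0.457, 0.231] pointing down, gripper open.
Joint ranges: [-2.72, 2.72], [-1.05, 1.87], [-1.09, 1.28], [-1.99, 2.15], [-1.42, 1.44], [-3.14, 3.14]. Speed limits (rad/s): [2.79, 2.79, 3.14, 3.14, 3.14, 3.14].

## Interface

Orientations are given as a rotation vector (axis times angle).
In Python, from bench import r gives the robot as it stands. Calls block until the motion is done:
- r.goto(position, orientation): joint-space move of the TCP to a pose.
- r.move_linear(position, feed=0.15, orientation=None, until_force=None): straight line of the TCP; orientation=None keeps the orientation; feed is the mean speed in m/s. With until_force (N) it stops when the force on the tool has changed by that much, and returns True; else False.
- r.movej(angles): joint-space move.
- r.grip(opening, newtons=None): finger opening in m; newtons is the grip in N (None keeps the last); returns when the fingers have stopped.
- r.dwell(seconds).
- r.solve_ik(position, orientation): joint angles nearest the present ones, or None.
- r.read_camera(name): name is "side" or "top" or "wrist"; returns the picture (480x640x3 uint8, red, green, blue); there is no depth.
- r.camera_params(name): a dict with "K" (3x3 intrinsics, pixels), "pose" (4x4, takes a point from camera to world coordinates); the wrist camera has in their place "tool_from_camera" (4x4, takes a point from camera to tool coordinates, whose origin is the TCP and whose axes are the flange's). Camera axes: x right, y down, z forward; pixel columns grow to the right and rows downward; lengths in m; the calibration is good to about 2 mm. A picture is of the moment at which its call begins: read the wrist's pose just before it. camera_params takes no time and is no camera call.
A pose or a line that the arm cannot do raises r.MotionError and nothing moves.
- r.sign_off(): hands the job in; it is judged then, once.
Trained networks look in the newest picture that a camera, given by its name, has taken for a name from the list of things; names that differ only in an ending like _2 or _b are one class to them, and where a whole thing is asked for, a point or a joint stands for the part that bears it (a point fixed in the world has none). Each returns a list of dicts, best first, with "p" (0 to 1); they miss things now and then, are a little off and sometimes report something else, mostly with a low value. They report only what shows in the picture. A call takes as long as a camera call. They do not tell look-alikes from the thing itself.
- r.find_in(camera, label): "location" ([x, y, z] in m, in the coordinates of the camera as it stood for that picture, good to about 4 mm: the middle of the surface that is visible of it).
- r.masks_of(camera, label): "pixels" (480x640 bool, what is visible of it).
Readings, each from a call of its own:
- r.current_clock(): time.
- r.current_qpos(): joint angles.
- r.current_joint_vel(): joint speeds.
- r.current_tau(): joint torques, N m.
- r.current_tcp_pos(): TCP position.
- r.current_tool_rot(): TCP orientation.
- r.current_force(): force on the tool from outside, world axes, zero at the start.
- r.current_wrist_torque(): the same for the moment, N m.
- r.current_opening(): finger opening in m.
- r.current_grip_force(): force on a finger pad.
Only numpy, scipy, OpenCV 4.12 (cv2) and the standard library are available. Lean on these libraries where they do the work, as an engineer would, in place of code of your own. Each camera call takes 0.05 s, during which the arm holds its last target. There are 200 camera calls.

## Task

Lift the little open-ended aluminium tray on the left bench by its wooden grip, with both copper blanks still lying in it, carry it to the right bench and tip both blanks off its open end into the square steel box (not the round bowl). Then set the empty tray down flat on the left bench again and let go; the box stays upright on its bench.

Things in the scene. Friction and masses are not known exactly. Their poses are not given: they have to be found in the camera images.
- tray: smooth aluminium tray 150 x 80 mm, 0.22 kg. Origin: centre of underside; x along its length, from the open pouring end (x = -75 mm, inner width 72, floor top 5 mm up) to the closed end (+75); other walls 18 mm high. Wooden grip: upright plate centred at x = +65, y = 0; 12 mm thick along x (pinch here), 44 wide, top at z = 75 mm. Blanks slide at a slope of 14 to 20 degrees; 40 surely empties it.
- blank_a: the copper blank: plate 35 x 50 x 3 mm with a 22 mm brass ring soldered on its middle, 9 mm high in all, 60 g, loose in the tray. Origin: centre of the plate's underside; x along its 35 mm side, y along its 50 mm side, z up through the ring. It is the one nearer the open end.
- blank_b: the other copper blank: plate 35 x 50 x 3 mm with a 22 mm brass ring soldered on its middle, 9 mm high in all, 60 g, loose in the tray. Origin: centre of the plate's underside; x along its 35 mm side, y along its 50 mm side, z up through the ring. It is the one nearer the wooden grip.
- box: square open steel box on the right bench, 130 x 130 mm outside, 60 mm high, walls and floor 5 mm, 0.7 kg. Origin: centre of its underside, z up, x and y square to its walls. A round steel bowl stands to the right and is not used; over that hangs a lamp head (x 0.46 to 0.64, y -0.41 to -0.22, lower edge at z = 0.38): swing the wrist past in front of it. The wall is at x = 0.72.
Not all that is in view belongs to the job. Leave any green look-alike of the blank_a alone.

How it is judged:
By the outcome, as a careful person would: the job done as asked, in the order asked, and still so for the second after the job is handed in, with the robot touching nothing.
It also fails if it takes over 59 s, if anything falls off the work surface, if the arm or the gripper's body presses on something with over 40 N, if the wrist force passes 120 N, or if a joint passes its speed limit or range.

## Working session

There is one attempt and no reset: what is moved stays moved. The work goes in short steps, each a Python script; the robot and the scene stay as the last script left them, time stands still between calls to the robot, and variables do not carry over. Pictures are saved under pics/ and viewed, at most 10 in all, crops included, and the job is handed in when it is done.

```bash
mkdir -p pics; ls
python3 - <<'E'
from bench import r
import cv2,numpy as np
for c in("top","side"):
    im=r.read_camera(c);cv2.imwrite(f"pics/{c}0.png",im[...,::-1])
    P=r.camera_params(c);print(c,np.round(P["K"],1).tolist(),np.round(P["pose"],3).tolist())
    for l in("tray","blank_a","box"):
        for d in r.find_in(c,l)[:4]:
            p=(P["pose"]@np.r_[d["location"],1])[:3];print(l,round(d["p"],2),p.round(3))
print(r.camera_params("wrist"), r.current_tool_rot(), r.current_clock(), r.hold_point_z)
E
```

```text
pics
top [[462.1, 0.0, 323.6], [0.0, 462.1, 242.8], [0.0, 0.0, 1.0]] [[0.016, -0.992, 0.122, 0.346], [-1.0, -0.018, -0.016, 0.221], [0.018, -0.122, -0.992, 0.902], [0.0, 0.0, 0.0, 1.0]]
tray 0.73 [0.415 0.411 0.005]
blank_a 0.95 [0.428 0.422 0.008]
blank_a 0.94 [0.372 0.424 0.007]
blank_a 0.92 [0.548 0.503 0.004]
box 0.78 [ 0.49  -0.074  0.007]
side [[433.7, 0.0, 328.4], [0.0, 433.7, 236.8], [0.0, 0.0, 1.0]] [[0.983, -0.096, 0.159, 0.316], [-0.186, -0.488, 0.853, -0.52], [-0.004, -0.868, -0.497, 0.476], [0.0, 0.0, 0.0, 1.0]]
tray 0.86 [0.426 0.397 0.009]
blank_a 0.59 [0.425 0.418 0.007]
blank_a 0.46 [0.375 0.42  0.008]
{'K': array([[407.89561218,   0.        , 323.53478953],
       [  0.        , 407.89561218, 236.75030499],
       [  0.        ,   0.        ,   1.        ]]), 'tool_from_camera': array([[-7.85683461e-05, -9.57025929e-01, -2.90002355e-01,
         7.36590472e-02],
       [ 9.99999979e-01, -2.04690438e-05, -2.03374000e-04,
        -5.64559121e-04],
       [ 1.88698120e-04, -2.90002365e-01,  9.57025910e-01,
        -1.43823275e-01],
       [ 0.00000000e+00,  0.00000000e+00,  0.00000000e+00,
         1.00000000e+00]])} [-6.51531336e-01 -3.07325798e+00  4.34772849e-04] 0.4 0.0187
```

View pics/top0.png

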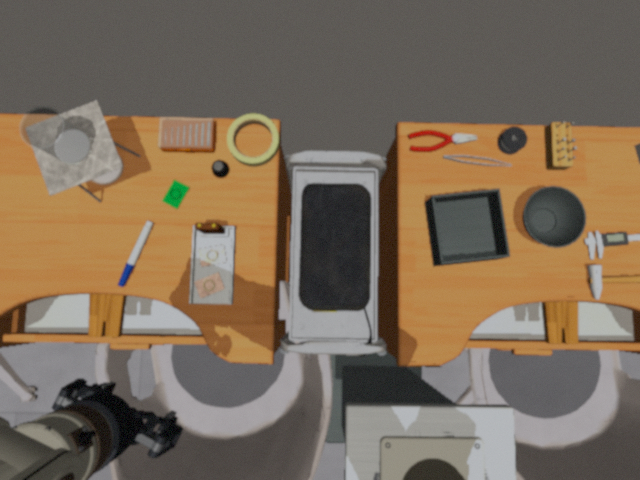

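View pics/side0.png

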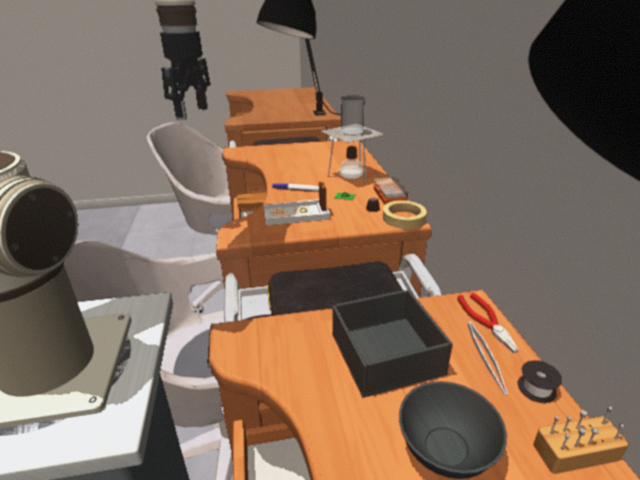

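Top view: the tray is at about (213,265), with its open end towards the robot (row 303), the grip at (210,227), and both blanks inside. The green look-alike is at (176,194), the box at (468,227) and the bowl at (553,215). The side view agrees. Next I take a closer look with the wrist camera and check IK.

```bash
cat > h.py <<'E'
from bench import r
import cv2,numpy as np
from scipy.spatial.transform import Rotation as R
# tray frame -> tool: tool z=-tray z, tool y=s*tray x
def rv(yaw,tilt=0,s=1):
    T=R.from_euler('z',yaw)*R.from_euler('y',-tilt)   # tilt>0: closed end (+x) up
    t=np.array([[0,s,0],[s,0,0],[0,0,-1.]])
    return T,(T*R.from_matrix(t)).as_rotvec()
def raypts(px,P,z):
    d=np.c_[px,np.ones(len(px))]@np.linalg.inv(P["K"]).T@P["pose"][:3,:3].T
    o=P["pose"][:3,3]; return o+d*((z-o[2])/d[:,2])[:,None]
def wristP():
    P=dict(r.camera_params("wrist"));M=np.eye(4)
    M[:3,:3]=R.from_rotvec(r.current_tool_rot()).as_matrix();M[:3,3]=r.current_tcp_pos()
    P["pose"]=M@P["tool_from_camera"];return P
E
python3 - <<'E'
from h import *
for s in(1,-1):
    print(s,[None if (q:=r.solve_ik(p,rv(0,t,s)[1])) is None else np.round(q,2).tolist() for p,t in(([.475,.41,.033],0),([.42,.41,.25],0),([.6,-.075,.2],.0),([.6,-.075,.2],.7))])
# box from top: mask rectangle
r.read_camera("top");P=r.camera_params("top")
m=r.masks_of("top","box")[0]["pixels"].astype('uint8')
c,_=cv2.findContours(m,0,1);c=max(c,key=cv2.contourArea)
bx=cv2.boxPoints(cv2.minAreaRect(c));print(bx,raypts(bx,P,.06).round(3),raypts(bx,P,.06).mean(0))
s=1 
o=rv(0,0,1)[1]
if r.solve_ik([.42,.36,.25],o) is None: o=rv(0,0,-1)[1]; s=-1
r.goto([.43,.41-.05*s,.25],o)
P=wristP();im=r.read_camera("wrist");cv2.imwrite("pics/w1.png",im[...,::-1])
np.savez("w1.npz",K=P["K"],pose=P["pose"])
for l in("tray","blank_a"):
    for d in r.find_in("wrist",l)[:4]:print(l,d["p"],(P["pose"]@np.r_[d["location"],1])[:3].round(3))
m=r.masks_of("wrist","tray");
print(s,r.current_clock(),len(m))
for k in m[:1]:
    c,_=cv2.findContours(k["pixels"].astype('uint8'),0,1);c=max(c,key=cv2.contourArea);print(cv2.minAreaRect(c),cv2.boxPoints(cv2.minAreaRect(c)))
E
```

```text
1 [[0.71, 0.63, 0.07, 1.01, 0.0, 2.28], [0.77, 0.41, 0.29, 1.45, 0.0, 2.34], [-0.12, 0.46, 0.25, 1.35, 0.0, 1.45], [-0.18, 0.05, -0.58, 0.25, 0.12, 1.43]]
-1 [[0.71, 0.63, 0.07, 1.01, 0.0, -0.86], [0.77, 0.41, 0.29, 1.45, 0.0, -0.8], [-0.12, 0.46, 0.25, 1.35, 0.0, -1.7], [-0.18, 0.05, -0.58, 0.25, 0.12, -1.71]]
[[423.00006 196.00002]
 [500.90778 186.26155]
 [509.7539  257.03076]
 [431.8462  266.76923]] [[ 0.541  0.023  0.06 ]
 [ 0.563 -0.123  0.06 ]
 [ 0.43  -0.136  0.06 ]
 [ 0.409  0.008  0.06 ]] [ 0.48591325 -0.05683685  0.06      ]
blank_a 0.83 [0.373 0.425 0.009]
blank_a 0.74 [0.427 0.422 0.009]
1 1.675 1
((306.5, 128.0), (94.0, 175.0), 90.0) [[219.  81.]
 [394.  81.]
 [394. 175.]
 [219. 175.]]
```

View pics/w1.png

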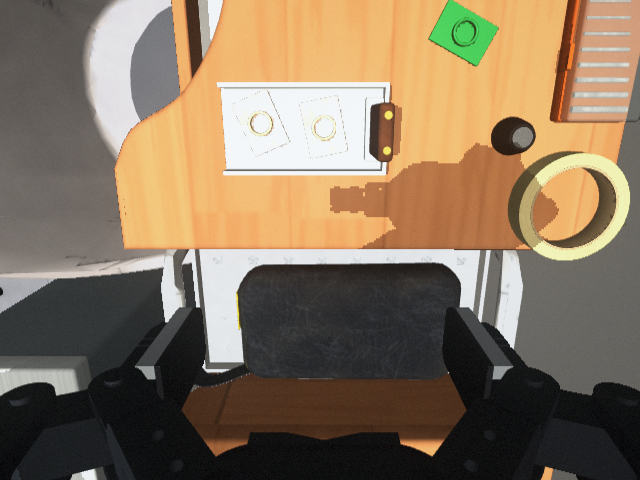

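The wrist view shows the tray spanning columns 219-389 and rows 82-175, and the grip top at about (386,132). Both blanks are in the tray, at (260,123) and (324,128). I'll crop in for the grip and corner pixels.

Run:
```python
import cv2
im=cv2.imread("pics/w1.png")[70:190,205:405];cv2.imwrite("pics/w1c.png",cv2.resize(im,None,fx=4,fy=4,interpolation=cv2.INTER_CUBIC))
im=cv2.imread("pics/top0.png")[170:290,400:600];cv2.imwrite("pics/t0c.png",cv2.resize(im,None,fx=4,fy=4,interpolation=cv2.INTER_CUBIC))
```

```text
(no output)
```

View pics/w1c.png

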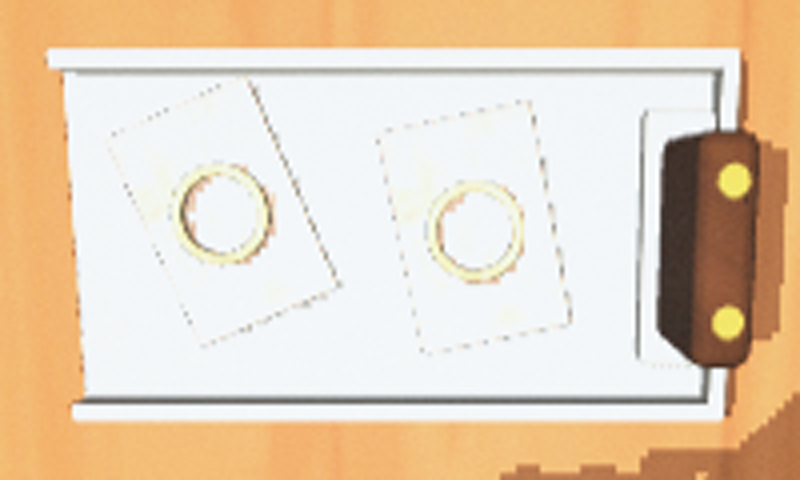

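View pics/t0c.png

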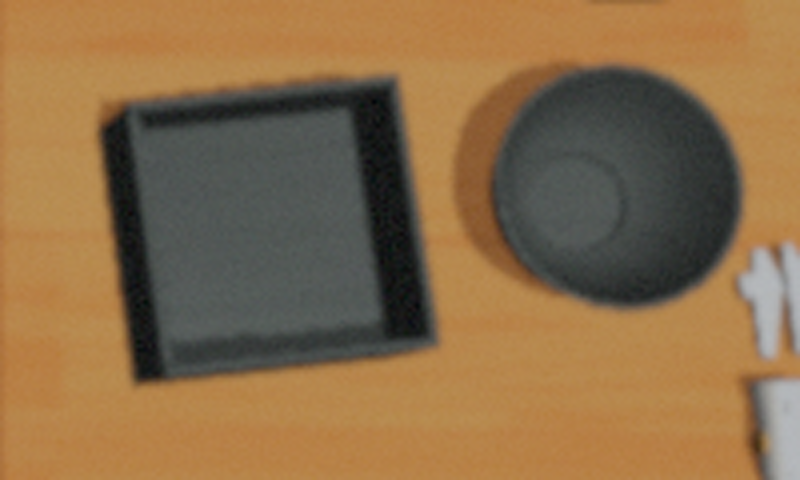

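Crops: the tray rim corners are at (48,50), (740,50), (727,420) and (73,420), with the grip bolts at (735,181) and (728,323). The box rim corners are at (127,103), (397,75), (437,343) and (163,377).

Run:
```python
from h import *
P=dict(np.load("w1.npz"))
def fit(loc,w):
    a=loc-loc.mean(0);b=w-w.mean(0)
    th=np.arctan2((a[:,0]*b[:,1]-a[:,1]*b[:,0]).sum(),(a*b).sum());R2=np.array([[np.cos(th),-np.sin(th)],[np.sin(th),np.cos(th)]])
    t=w.mean(0)-R2@loc.mean(0);return th,t,(loc@R2.T+t-w).round(4)
px=np.array([[48,50],[740,50],[727,420],[73,420]])/4.+[205,70]
w=raypts(px,P,.018)[:,:2]
g=raypts(np.array([[735,181],[728,323]])/4.+[205,70],P,.075)[:,:2]
loc=np.array([[-75,40],[75,40],[75,-40],[-75,-40]])/1e3
print(w.round(4),g.round(4),g.mean(0));print(fit(loc,w))
th,t,_=fit(loc,w);print("grip pred",t+.065*np.array([np.cos(th),np.sin(th)]))
P=r.camera_params("top")
px=np.array([[127,103],[397,75],[437,343],[163,377]])/4.+[400,170]
w=raypts(px,P,.06)[:,:2];print(w.round(4),fit(np.array([[65,65],[65,-65],[-65,-65],[-65,65]])/1e3,w))
```

```text
[[0.337  0.4587]
 [0.4864 0.4589]
 [0.4872 0.3792]
 [0.3368 0.3789]] [[0.4779 0.4321]
 [0.4778 0.406 ]] [0.47784462 0.41905597]
(np.float64(0.002130835966507012), array([0.41183738, 0.41893962]), array([[-0.0002,  0.    ],
       [ 0.0004,  0.0002],
       [-0.0003, -0.0001],
       [ 0.0001, -0.0001]]))
grip pred [0.47683723 0.41907813]
[[ 0.5422  0.007 ]
 [ 0.5582 -0.1202]
 [ 0.4323 -0.1349]
 [ 0.4143 -0.008 ]] (np.float64(0.12470310541421219), array([ 0.48672274, -0.06401518]), array([[ 0.001 ,  0.0015],
       [ 0.0011, -0.0002],
       [-0.002 , -0.0017],
       [-0.0002,  0.0003]]))
```

Run:
```python
from h import *
T,o=rv(.002)
g=np.array([.4772,.419])
r.grip(.06,100)
r.goto([*g,.16],o); r.move_linear([*g,.033],.1)
f0=r.current_force(); r.grip(0,100); print("open",r.current_opening(),r.current_grip_force(),r.current_clock())
r.move_linear([*g,.06],.05); r.dwell(.2); print(r.current_force()-f0)
r.move_linear([*g,.15],.1)
P=r.camera_params("side");im=r.read_camera("side");cv2.imwrite("pics/s1.png",cv2.resize(im[100:300,180:450,::-1],None,fx=2.5,fy=2.5))
print(r.current_opening(),r.current_clock())
# feasibility of pouring
b=np.array([.4867,-.064]);
for off in(0,.015):
  tip=np.r_[b+off*np.array([np.cos(.125),np.sin(.125)]),.078]
  for d in(0,10,20,30,42):
    T,o=rv(.125,np.radians(d)); p=tip+T.apply([.14,0,.033]); q=r.solve_ik(p,o);print(off,d,p.round(3),None if q is None else np.round(q,2))
```

```text
open 0.011095426845873198 98.27702522277832 4.5083
[-0.1900633  -1.06405215 -4.22800882]
0.010577017950481259 6.5
0 0 [ 0.626 -0.047  0.111] [-0.07  0.56  0.17  1.18  0.    1.37]
0 10 [ 0.618 -0.048  0.135] [-0.1   0.4  -0.04  0.96  0.04  1.35]
0 20 [ 0.606 -0.049  0.157] [-0.12  0.26 -0.24  0.73  0.08  1.34]
0 30 [ 0.591 -0.051  0.177] [-0.16  0.12 -0.44  0.5   0.14  1.32]
0 42 [ 0.568 -0.054  0.196] [-0.21 -0.01 -0.67  0.2   0.22  1.32]
0.015 0 [ 0.64  -0.045  0.111] [-0.07  0.59  0.22  1.2   0.    1.38]
0.015 10 [ 0.633 -0.046  0.135] [-0.09  0.43  0.    0.97  0.04  1.36]
0.015 20 [ 0.621 -0.047  0.157] [-0.12  0.28 -0.2   0.74  0.08  1.34]
0.015 30 [ 0.606 -0.049  0.177] [-0.15  0.15 -0.41  0.51  0.14  1.33]
0.015 42 [ 0.583 -0.052  0.196] [-0.2   0.02 -0.64  0.2   0.22  1.33]
```

View pics/s1.png

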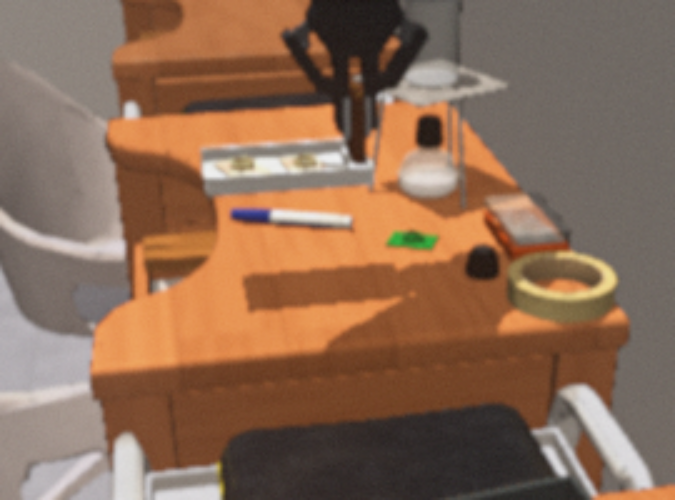

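The tray is up and level, with both blanks in it at crop positions (243,163) and (306,158). Next, carry and pour.

Run:
```python
from h import *
b=np.array([.4867,-.064]);u=np.array([np.cos(.125),np.sin(.125)])
def pose(d,h=.078,off=.012):
    T,o=rv(.125,np.radians(d)); return np.r_[b+off*u,h]+T.apply([.14,0,.033]),o
o=rv(.002,np.radians(-3))[1]
r.move_linear([.4772,.419,.17],.05,o)
p,o=pose(-3,.12); r.move_linear(p,.15,o); print(r.current_clock())
p,o=pose(0,.078); r.move_linear(p,.08,o)
P=r.read_camera("top");cv2.imwrite("pics/t2.png",cv2.resize(P[150:310,380:600,::-1],None,fx=3,fy=3))
for d in(10,20,30,42):
    p,o=pose(d); r.move_linear(p,.05,o)
r.dwell(.7); print(r.current_clock(),r.current_force())
P=r.read_camera("top");cv2.imwrite("pics/t3.png",cv2.resize(P[150:310,380:600,::-1],None,fx=3,fy=3))
P=r.read_camera("side");cv2.imwrite("pics/s3.png",cv2.resize(P[100:480,200:600,::-1],None,fx=1.5,fy=1.5))
```

```text
10.4833
14.5167 [-0.42390043 -0.28701031 -2.15199382]
```

View pics/s3.png

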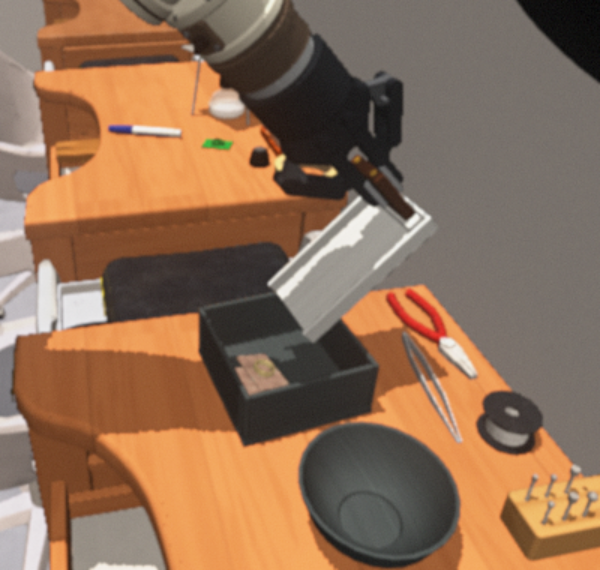

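The tray is empty, and copper shows in the box at (258,372). I'll pull back, check the count, and return the tray.

Run:
```python
from h import *
p=np.array(r.current_tcp_pos()); r.move_linear(p+[0,0,.08],.12)
g=np.array([.4772,.419]); o=rv(.002)[1]
r.move_linear([.56,.1,.26],.2,rv(.06)[1]); r.move_linear([*g,.12],.2,o)
im=r.read_camera("top");P=r.camera_params("top")
for d in r.find_in("top","blank_a"):print(d["p"],(P["pose"]@np.r_[d["location"],1])[:3].round(3))
a=cv2.resize(im[150:310,380:600],None,fx=3,fy=3)
cv2.imwrite("pics/t4.png",a[...,::-1])
f0=r.current_force(); r.move_linear([*g,.045],.1)
h=r.move_linear([*g,.028],.015,until_force=4);print(h,r.current_tcp_pos(),r.current_force()-f0,r.current_clock())
```

```text
0.98 [ 0.469 -0.059  0.015]
0.55 [ 0.444 -0.083  0.014]
True [0.477127   0.41893065 0.03342218] [-0.11555582  1.69490705  8.08637172] 20.1583
```

View pics/t4.png

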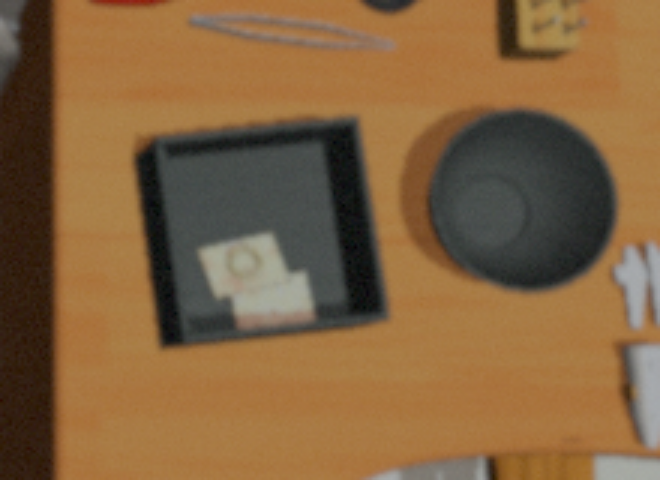

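Both blanks are in the box, at (242,262) and (275,303), and the box is upright. The tray is touching the bench, so I release and retreat.

Run:
```python
from h import *
r.grip(.05,20); g=r.current_tcp_pos(); r.move_linear([g[0],g[1],.2],.08)
r.goto([.43,.369,.25],rv(0)[1]); r.dwell(.5)
im=r.read_camera("wrist");cv2.imwrite("pics/w5.png",im[...,::-1]);print(r.current_clock(),r.current_force())
```

```text
23.8417 [-0.013746   -0.45472371 -0.02537165]
```

View pics/w5.png

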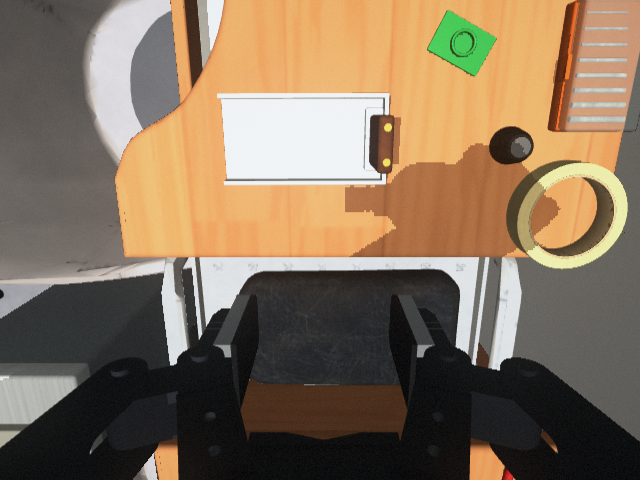

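The empty tray lies flat on the left bench, spanning columns 219-390 and rows 95-184, and the gripper is clear of it.

```bash
python3 -c "
from bench import r
print(r.sign_off())"
```

```text
the job is handed in; nothing more can be done
None
```

Job handed in at about 24 s on the robot's clock: both blanks are in the square box, which is upright, and the empty tray is flat on the left bench and released.

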